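Transfer a row of bisque pots to the kiln tray in reverse order

ROBOT

A 6-joint arm with a two-finger parallel gripper is mounted at the origin on the work surface. World frame = base frame: x ahead of the robot, y to its left, z up, the work surface at z = 0. Lengths are in mm, angles in rad, forces in N, time in s.
With the tool pointing down it reaches from about 350 to 975 mm from the base axis. Payload 7.1 kg.
Tool frame: the origin (TCP) lies between the finger pads; the fingertips stand 19 mm ahead of it and the grasp point (between the pads) is the TCP (ctrl.tcp_to_tips is the distance from the TCP to the fingertips, in mm); z points along the fingers, y is the line along which they close (so a half turn about z gives the same grasp; the last joint's range is limited). The gripper opens to 88 mm and grips with 3 to 60 N. Pads are 20 mm wide; open, the fingers measure 115 mm over their backs; the gripper's body (75 mm by 178 mm) begins 61 mm behind the grasp point.
Start: joints at [-1.338, 0.423, 1.63, -0, 1.089, -0.019], TCP at [155.736, -605.269, 241.675] pointing down, gripper open.
Joint ranges: [-3, 3], [-0.9, 2.11], [0.09, 2.58], [-1.31, 4.45], [0.11, 2.69], [-2.54, 2.54]. Speed limits (rad/s): [2.39, 2.39, 3.01, 3.14, 3.14, 3.14].

INTERFACE

Orientations are given as a rotation vector (axis times angle).
In Python, from workcell import status, optics, ctrl gives the robot as it stands. The module is installed in compiled form; this text tells all that it offers.
- The arm moves only by the shell command python3 -m inch 'ROWS'. ROWS is JSON, a list that holds one entry, the list of rows, each a list of 7 numbers: the shift along the tool's x, y, z in mm, then the turn, a rotation vector about the tool's x, y, z in rad, then the opening in per cent of the stroke, from 0 (shut) to 100 (fully open). A call has 1 to 20 rows; each row is the pose to reach, as a shift and turn from the pose commanded when the call began, along the tool's axes at that moment; what a row does not reach only later rows make up. A row lasts 1/10 s, in which the tool goes at most 50 mm and 8.59 degrees, less where a joint would pass 70% of its speed; a pose out of reach is approached as far as the arm can. A call with a gripper value outside its range is refused whole. The fingers move at their own pace and stop on an object; the grip force is fixed at half the most. Time passes only in rows, so rows that repeat a pose let the fingers close. It gives the time, the measured TCP pose, the force, the opening and the grip force at its end, in the units of the state.
- status.get_obs(): the state, without advancing time (a new reading comes with each control period).
- optics.get_image(name): name is "side" or "top" or "wrist"; returns a dict with "frame" (480x640x3 uint8, red, green, blue), "fx", "fy", "cx", "cy" (pixels), "rvec" (rotation vector, rad) and "tvec" (3), from world to camera coordinates, as OpenCV has them; the wrist camera has in their place "hand_eye" (4x4, takes a point from camera to tool coordinates, whose origin is the TCP and whose axes are the flange's). Camera axes: x right, y down, z forward; pixel columns grow to the right and rows downward; lengths in mm; the calibration is good to about 2 mm. A picture is of the moment at which its call begins: read the wrist's pose just before it. There is no depth.
- ctrl.close_job(): hands the job in; it is judged then, once.
The state is a dict: "t": time; "qpos": joint angles; "qvel": joint speeds; "joint_torque": joint torques, N m; "ee_pos": TCP position; "orientation": TCP orientation; "ft_force": force on the tool from outside, world axes, zero at the start; "moment": the same for the moment, N m; "width": finger opening in mm; "grasp_force": force on a finger pad.
Only numpy, scipy, OpenCV 4.12 (cv2) and the standard library are available. Lean on these libraries where they do the work, as an engineer would, in place of code of your own. Each camera call takes 0.05 s, during which the arm holds its last target. There are 200 camera calls.

TASK

The kiln is loaded from the other end today, so move the four terracotta pots from their plaster bats into the grey kiln tray in reverse order, one to a well: the pot now at the left end of the row goes into the right-end well, the second from the left into the second well from the right, and so on. Each pot must end standing upright and flat on the floor of its well. The clay is brittle: set the pots down without dropping them, never tip one over, and do not disturb the jar of brushes.

Things in the scene. Friction and masses are not known exactly. Their poses are not given: they have to be found in the camera images.
- beaker_mid (a point): Unglazed terracotta beaker: plain straight open cylinder, 52 mm diameter, 70 mm tall, wall 4 mm. The point is on its upright axis, half-way up; z is its axis, up. Weighs 110 to 280 g; stands upright at the start on its own bat.
- square_vase_mid (a point): Unglazed terracotta square vase: open-topped square tube, 46 x 46 mm outside, 80 mm tall, wall 5 mm. The point is on its upright axis, half-way up; z is its axis, up. x and y are square to its faces. Weighs 110 to 280 g; stands upright at the start on its own bat.
- bottle_vase_mid (a point): Unglazed terracotta bottle vase: solid-walled round body of 54 mm diameter, straight-sided up to 64 mm above its foot, then a shoulder and a thin neck of 20 mm diameter; 96 mm tall. The point is on its upright axis, half-way up; z is its axis, up. (in the straight part) Weighs 110 to 280 g; stands upright at the start on its own bat.
- lidded_jar_mid (a point): Unglazed terracotta lidded jar: squat round jar of 56 mm diameter, straight-sided up to 52 mm above its foot, with a low domed lid and a small knob (lid fixed to the jar); 72 mm tall to the knob. The point is on its upright axis, half-way up; z is its axis, up. Weighs 110 to 280 g; stands upright at the start on its own bat.
- bat_beaker: The white plaster bat (square slab 80 x 80 x 15 mm, fixed) that the beaker stands on at the start, its top 15 mm above its origin (underside centre). The four bats lie in a row on a wooden ware board, centres 85 mm apart along their y axis; +y is towards the left end.
- bat_square_vase: The white plaster bat (square slab 80 x 80 x 15 mm, fixed) that the square vase stands on at the start, its top 15 mm above its origin (underside centre). The four bats lie in a row on a wooden ware board, centres 85 mm apart along their y axis; +y is towards the left end.
- bat_bottle_vase: The white plaster bat (square slab 80 x 80 x 15 mm, fixed) that the bottle vase stands on at the start, its top 15 mm above its origin (underside centre). The four bats lie in a row on a wooden ware board, centres 85 mm apart along their y axis; +y is towards the left end.
- bat_lidded_jar: The white plaster bat (square slab 80 x 80 x 15 mm, fixed) that the lidded jar stands on at the start, its top 15 mm above its origin (underside centre). The four bats lie in a row on a wooden ware board, centres 85 mm apart along their y axis; +y is towards the left end.
- kiln_tray: Fixed grey fireclay tray 91 x 346 x 16 mm with a row of four wells, origin at its underside centre. The wells are 79 x 79 mm, side by side along the tray's y axis with centres at y = -127.5, -42.5, 42.5 and 127.5 mm and x = 0; +y is towards the left end. The floor of the wells is 6 mm above the origin; the walls (6 mm thick) rise 10 mm above that floor. The tray lies roughly parallel to the row of bats, nearer to the robot or farther from it.
- brush_jar: Bystander: loose white ceramic jar, 72 mm diameter and 85 mm tall, with brushes standing in it up to 165 mm; origin at its underside centre. It stands to the left or right of the work.
There are look-alikes about, which are no part of the job. Leave any pink or yellow look-alike of the part that bears beaker_mid alone.

How it is judged (in metres and radians):
At the end, for the whole second after the job is handed in: Each pot stands in the mirrored well (k-th bat from the left to k-th well from the right), within 18 mm of the well's centre along each tray axis (true of any pot flat inside it), within 4 mm of floor height, upright within 0.08 rad, released and at rest (((y of each of bat_square_vase, bat_bottle_vase, bat_lidded_jar in the frame of bat_beaker below 0.04 m and y of beaker_mid in the frame of kiln_tray between -0.1455 and -0.1095 m) or (y of any of bat_square_vase, bat_bottle_vase, bat_lidded_jar in the frame of bat_beaker above 0.04 m and y of each of bat_square_vase, bat_bottle_vase, bat_lidded_jar in the frame of bat_beaker below 0.128 m and y of beaker_mid in the frame of kiln_tray between -0.0605 and -0.0245 m) or (y of any of bat_square_vase, bat_bottle_vase, bat_lidded_jar in the frame of bat_beaker above 0.128 m and y of each of bat_square_vase, bat_bottle_vase, bat_lidded_jar in the frame of bat_beaker below 0.213 m and y of beaker_mid in the frame of kiln_tray between 0.0245 and 0.0605 m) or (y of any of bat_square_vase, bat_bottle_vase, bat_lidded_jar in the frame of bat_beaker above 0.213 m and y of beaker_mid in the frame of kiln_tray between 0.1095 and 0.1455 m)) and ((y of each of bat_beaker, bat_bottle_vase, bat_lidded_jar in the frame of bat_square_vase below 0.04 m and y of square_vase_mid in the frame of kiln_tray between -0.1455 and -0.1095 m) or (y of any of bat_beaker, bat_bottle_vase, bat_lidded_jar in the frame of bat_square_vase above 0.04 m and y of each of bat_beaker, bat_bottle_vase, bat_lidded_jar in the frame of bat_square_vase below 0.128 m and y of square_vase_mid in the frame of kiln_tray between -0.0605 and -0.0245 m) or (y of any of bat_beaker, bat_bottle_vase, bat_lidded_jar in the frame of bat_square_vase above 0.128 m and y of each of bat_beaker, bat_bottle_vase, bat_lidded_jar in the frame of bat_square_vase below 0.213 m and y of square_vase_mid in the frame of kiln_tray between 0.0245 and 0.0605 m) or (y of any of bat_beaker, bat_bottle_vase, bat_lidded_jar in the frame of bat_square_vase above 0.213 m and y of square_vase_mid in the frame of kiln_tray between 0.1095 and 0.1455 m)) and ((y of each of bat_beaker, bat_square_vase, bat_lidded_jar in the frame of bat_bottle_vase below 0.04 m and y of bottle_vase_mid in the frame of kiln_tray between -0.1455 and -0.1095 m) or (y of any of bat_beaker, bat_square_vase, bat_lidded_jar in the frame of bat_bottle_vase above 0.04 m and y of each of bat_beaker, bat_square_vase, bat_lidded_jar in the frame of bat_bottle_vase below 0.128 m and y of bottle_vase_mid in the frame of kiln_tray between -0.0605 and -0.0245 m) or (y of any of bat_beaker, bat_square_vase, bat_lidded_jar in the frame of bat_bottle_vase above 0.128 m and y of each of bat_beaker, bat_square_vase, bat_lidded_jar in the frame of bat_bottle_vase below 0.213 m and y of bottle_vase_mid in the frame of kiln_tray between 0.0245 and 0.0605 m) or (y of any of bat_beaker, bat_square_vase, bat_lidded_jar in the frame of bat_bottle_vase above 0.213 m and y of bottle_vase_mid in the frame of kiln_tray between 0.1095 and 0.1455 m)) and ((y of each of bat_beaker, bat_square_vase, bat_bottle_vase in the frame of bat_lidded_jar below 0.04 m and y of lidded_jar_mid in the frame of kiln_tray between -0.1455 and -0.1095 m) or (y of any of bat_beaker, bat_square_vase, bat_bottle_vase in the frame of bat_lidded_jar above 0.04 m and y of each of bat_beaker, bat_square_vase, bat_bottle_vase in the frame of bat_lidded_jar below 0.128 m and y of lidded_jar_mid in the frame of kiln_tray between -0.0605 and -0.0245 m) or (y of any of bat_beaker, bat_square_vase, bat_bottle_vase in the frame of bat_lidded_jar above 0.128 m and y of each of bat_beaker, bat_square_vase, bat_bottle_vase in the frame of bat_lidded_jar below 0.213 m and y of lidded_jar_mid in the frame of kiln_tray between 0.0245 and 0.0605 m) or (y of any of bat_beaker, bat_square_vase, bat_bottle_vase in the frame of bat_lidded_jar above 0.213 m and y of lidded_jar_mid in the frame of kiln_tray between 0.1095 and 0.1455 m)) and x of beaker_mid in the frame of kiln_tray between -0.018 and 0.018 m and z of beaker_mid in the frame of kiln_tray between 0.037 and 0.045 m and angle between each of beaker_mid, square_vase_mid, bottle_vase_mid, lidded_jar_mid's own z axis and vertical below 0.08 rad and linear speed of each of beaker, square_vase, bottle_vase, lidded_jar below 0.02 m/s and angular speed of each of beaker, square_vase, bottle_vase, lidded_jar below 0.2 rad/s and x of square_vase_mid in the frame of kiln_tray between -0.018 and 0.018 m and z of square_vase_mid in the frame of kiln_tray between 0.042 and 0.05 m and x of bottle_vase_mid in the frame of kiln_tray between -0.018 and 0.018 m and z of bottle_vase_mid in the frame of kiln_tray between 0.05 and 0.058 m and x of lidded_jar_mid in the frame of kiln_tray between -0.018 and 0.018 m and z of lidded_jar_mid in the frame of kiln_tray between 0.038 and 0.046 m); the robot touches nothing.
It fails at once if a pot is tipped over (more than 45 degrees) (angle between any of beaker_mid, square_vase_mid, bottle_vase_mid, lidded_jar_mid's own z axis and vertical above 0.79 rad).
It fails at once if a pot is dropped (falls unheld faster than 0.7 m/s, about 25 mm of fall) ((contact force between the fingers and beaker below 0.05 N and linear speed of beaker above 0.7 m/s) or (contact force between the fingers and square_vase below 0.05 N and linear speed of square_vase above 0.7 m/s) or (contact force between the fingers and bottle_vase below 0.05 N and linear speed of bottle_vase above 0.7 m/s) or (contact force between the fingers and lidded_jar below 0.05 N and linear speed of lidded_jar above 0.7 m/s)).
It fails at once if the brush jar is shifted more than 20 mm or tipped (distance of brush_jar from where it was at the start of the episode above 0.02 m or angle between brush_jar's own z axis and vertical above 0.3 rad).
It also fails if it takes over 102 s, if anything falls off the work surface, if the arm or the gripper's body presses on something with over 40 N, if the wrist force passes 120 N, or if a joint passes its speed limit or range.

## Working session

There is one attempt and no reset: what is moved stays moved. The work goes in short steps, Python scripts to look and compute and a shell command to move; the robot and the scene stay as the last step left them, time stands still between calls to the robot, and variables do not carry over. Pictures are saved under pics/ and viewed, at most 14 in all, crops included, and the job is handed in when it is done.

```bash
mkdir -p pics; python3 - <<'E'
from workcell import status, optics
import cv2,json
for n in("top","side"):
    d=optics.get_image(n); cv2.imwrite(f"pics/{n}0.png",d["frame"][:,:,::-1])
    import pickle; pickle.dump(d,open(n+".pkl","wb")); print({k:v for k,v in d.items() if k!="frame"})
s=status.get_obs(); print(s)
E
```

```text
{'fx': 546.6346329540831, 'fy': 546.6346329540831, 'cx': 311.677400280936, 'cy': 250.87393452436933, 'rvec': array([ 2.11122731, -2.1169158 ,  0.22301882]), 'tvec': array([   2.05268541,  617.09505733, 1322.04968503])}
{'fx': 517.2183795548802, 'fy': 517.2183795548802, 'cx': 323.88328820789434, 'cy': 235.6066374350913, 'rvec': array([ 0.46466933, -2.63845162,  1.27246822]), 'tvec': array([ 567.88955732,  168.37177292, 1000.6244939 ])}
{'t': 0.1, 'qpos': array([-1.33800407e+00,  4.23740241e-01,  1.63060247e+00,  1.95468090e-05,
        1.08860671e+00, -1.90073625e-02]), 'qvel': array([-0.00123123, -0.00128092, -0.00225677,  0.00088799,  0.00053128,
        0.00057844]), 'joint_torque': array([-1.28053762e-03, -5.45615745e+01, -2.74325091e+01,  6.44641067e-02,
        1.88187312e-02, -1.69658114e-05]), 'ee_pos': array([ 155.63300379, -604.82331396,  240.99887623]), 'orientation': array([-3.11538880e+00, -3.94298080e-01,  2.00253053e-04]), 'ft_force': array([-0.42362029,  0.1831079 ,  0.65209418]), 'moment': array([ 0.02869077, -0.01347122,  0.03646696]), 'grasp_force': 0.0, 'width': 88.13360315291789}
```

View pics/top0.png

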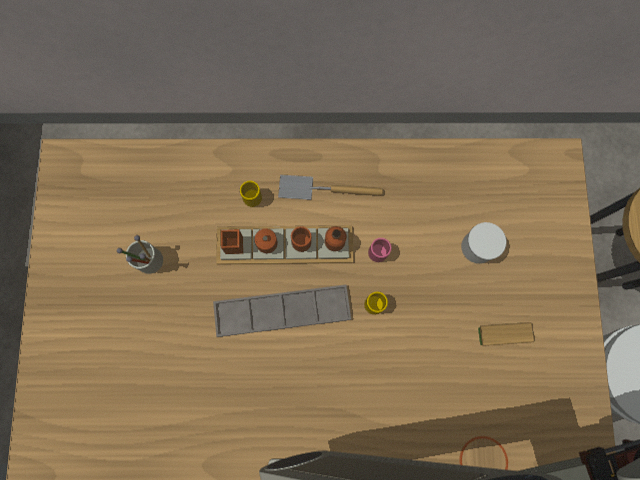

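View pics/side0.png

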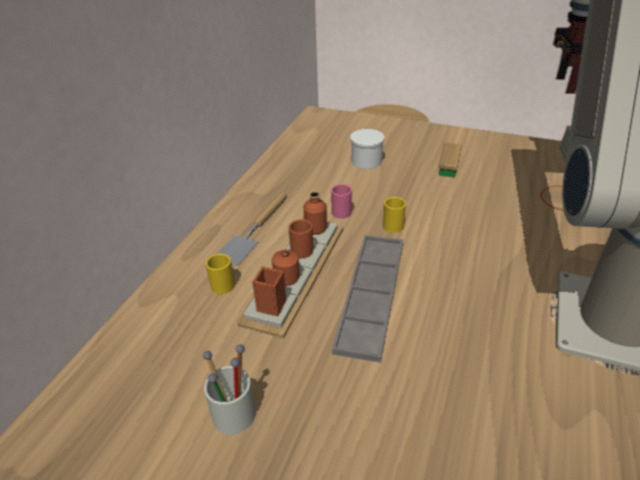

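Top view: from the left the row holds the square vase (231,240), lidded jar (265,240), beaker (301,238) and bottle vase (336,238). The tray runs (217,318)–(350,303). The brush jar is at (141,257). The beaker look-alikes are yellow (250,193), yellow (376,302) and pink (380,250). The only terracotta open cylinder is at (301,238), so that one is the beaker. I'll confirm it in an enlarged crop.

```bash
python3 - <<'E'
import cv2
f=cv2.imread("pics/top0.png")[200:345,205:405]
cv2.imwrite("pics/crop0.png",cv2.resize(f,None,fx=4,fy=4,interpolation=cv2.INTER_CUBIC))
E
```

```text
(no output)
```

View pics/crop0.png

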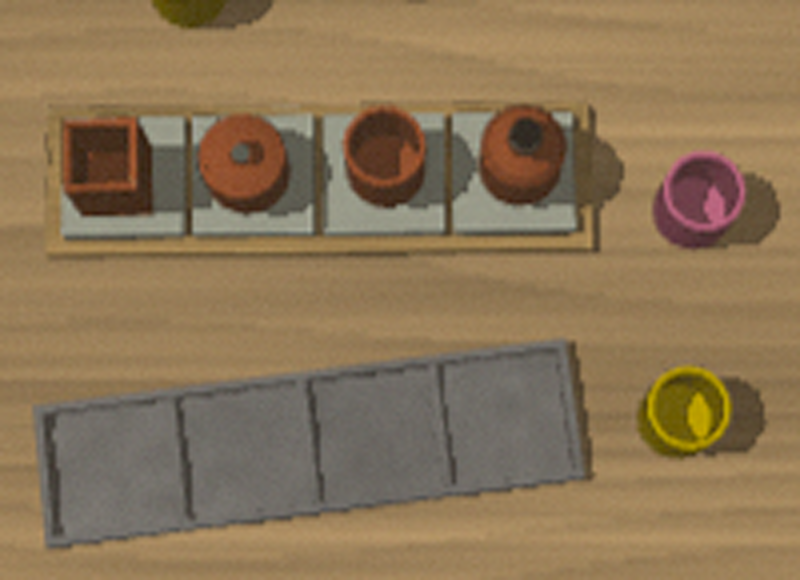

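The crop confirms it: the open round terracotta beaker is at crop (385,155), full (301,239). The other cups are clearly pink or yellow. Now I'll turn these pixels into positions.

```bash
cat > h.py <<'E'
import cv2,pickle,numpy as np
from scipy.spatial.transform import Rotation as R
def ray(d,px):
    M=R.from_rotvec(d["rvec"]).as_matrix(); px=np.atleast_2d(px).astype(float)
    v=np.c_[(px[:,0]-d["cx"])/d["fx"],(px[:,1]-d["cy"])/d["fy"],np.ones(len(px))]@M
    return -M.T@d["tvec"],v
def at(d,px,z):
    c,v=ray(d,px); return c+v*((z-c[2])/v[:,2])[:,None]
def crop(px,o=(205,200),s=4): return np.array(o)+(np.array(px)+.5)/s-.5
def proj(d,p): return cv2.projectPoints(np.array(p,float),d["rvec"],d["tvec"],np.array([[d["fx"],0,d["cx"]],[0,d["fy"],d["cy"]],[0,0,1.]]),None)[0][:,0]
E
python3 - <<'E'
from h import *
np.set_printoptions(precision=1,suppress=True)
t=pickle.load(open("top.pkl","rb"))
tr=at(t,crop([(35,406),(573,341),(590,478),(48,546)]),16); print("tray",tr, tr.mean(0))
for H in(10,15,20):
    b=at(t,crop([(62,117),(573,112),(578,231),(62,237)]),H+15)
    print(H,"bats",b[:,:2],b.mean(0)[:2], np.linalg.norm(b[0]-b[1]),"expect 335")
    for n,p,z in(("sq",(101,156),80),("jar",(243,152),72),("beak",(385,145),70),("bot",(525,136),96)):
        print(n,at(t,crop(p),H+15+z)[0,:2])
print("brush",at(t,(142,262),0)[0])
f=cv2.imread("pics/side0.png")[190:340,230:430]
cv2.imwrite("pics/crop1.png",cv2.resize(f,None,fx=4,fy=4,interpolation=cv2.INTER_CUBIC))
E
```

```text
tray [[ 495.6  253.7   16. ]
 [ 536.9  -93.3   16. ]
 [ 448.5 -102.8   16. ]
 [ 406.4  242.4   16. ]] [471.8  75.   16. ]
10 bats [[684.9 240.8]
 [687.6 -95.2]
 [607.8 -97.2]
 [604.6 238.3]] [646.2  71.7] 336.02938241143363 expect 335
sq [639.9 202.5]
jar [644.1 115.5]
beak [648.8  27.3]
bot [648.1 -58.7]
15 bats [[683.7 239.9]
 [686.3 -94.9]
 [606.8 -96.8]
 [603.6 237.4]] [645.1  71.4] 334.8254458293366 expect 335
sq [638.7 201.7]
jar [642.9 115.1]
beak [647.7  27.2]
bot [646.9 -58.4]
20 bats [[682.4 239.1]
 [685.  -94.5]
 [605.8 -96.4]
 [602.6 236.6]] [644.   71.2] 333.62150924723954 expect 335
sq [637.5 201. ]
jar [641.7 114.7]
beak [646.5  27.2]
bot [645.7 -58.2]
brush [601.5 448.4   0. ]
```

View pics/crop1.png

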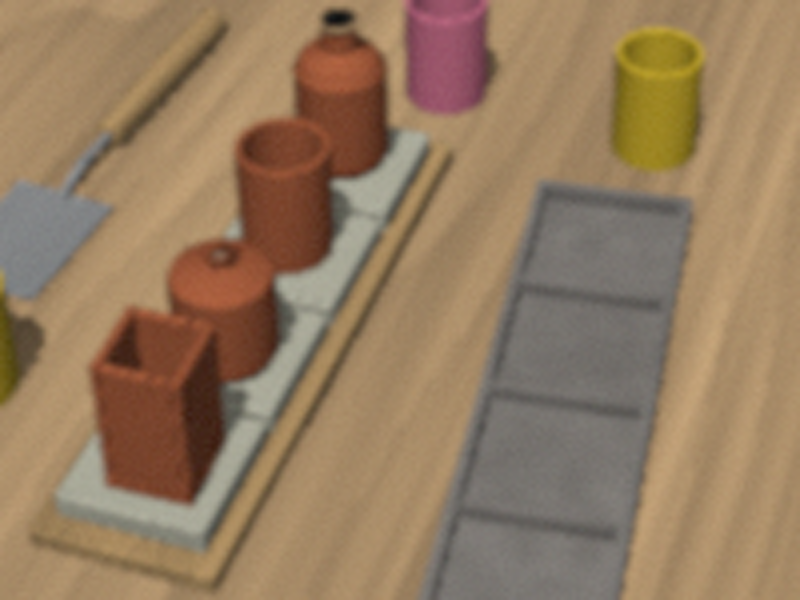

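The side crop shows the bat's near corner at top ~(203,535), the bottle's mouth at (340,18), the jar's knob at (223,252), and the square vase's base corner at (190,500) with its top at (178,380). I'll triangulate the height and work out the first move.

```bash
cat >> h.py <<'E'
def tri(a,pa,b,pb):
    c1,v1=ray(a,pa);c2,v2=ray(b,pb);v1=v1[0];v2=v2[0]
    s=np.linalg.lstsq(np.c_[v1,-v2],c2-c1,rcond=None)[0]
    return (c1+s[0]*v1+c2+s[1]*v2)/2, np.linalg.norm(c1+s[0]*v1-c2-s[1]*v2)
def togo(p,yaw):
    "shift, turn in tool axes to world p, tool y at yaw from world x"
    from workcell import status
    s=status.get_obs(); A=R.from_rotvec(s["orientation"])
    c,n=np.cos(yaw),np.sin(yaw)
    B=R.from_matrix(np.array([[-n,c,0],[c,n,0],[0,0,-1]]))
    print("t %.1f"%s["t"],s["ee_pos"].round(1),"w %.1f"%s["width"],"shift",A.inv().apply(np.array(p)-s["ee_pos"]).round(1),"turn",(A.inv()*B).as_rotvec().round(3))
E
python3 - <<'E'
from h import *
np.set_printoptions(precision=1,suppress=True)
t=pickle.load(open("top.pkl","rb"));s=pickle.load(open("side.pkl","rb"))
for n,a,b in(("mouth",(525,133),(340,18)),("knob",(243,152),(223,252)),("batL",(62,237),(203,533)),("batR",(578,231),(427,137)),("rim",(385,145),(286,146)),("trayR",(573,341),(542,183))):
    print(n,*tri(t,crop(a),s,crop(b,(230,190))))
togo((645,72,260),0)
E
```

```text
mouth [648.9 -58.8 122.2] 1.564630218335842
knob [644.8 115.8  91.7] 1.041925972965605
batL [604.9 238.3  25.1] 0.6797451918893287
batR [609.8 -97.3  20.7] 2.3070811383114727
rim [647.8  27.   94.6] 2.34402465759613
trayR [538.1 -94.    6.8] 0.2559626072600444
t 0.1 [ 155.6 -604.8  241. ] w 88.1 shift [ 642.6 -533.6  -18.2] turn [-0.  -0.  -1.3]
```

Bat tops are at z≈24. I'm moving above the row for a close wrist look.

```bash
python3 -m inch '[[[643,-534,-70,0,0,-1.319,100],[643,-534,-70,0,0,-1.319,100],[643,-534,-70,0,0,-1.319,100],[643,-534,-70,0,0,-1.319,100],[643,-534,-70,0,0,-1.319,100],[643,-534,-70,0,0,-1.319,100],[643,-534,-70,0,0,-1.319,100],[643,-534,-70,0,0,-1.319,100],[643,-534,-70,0,0,-1.319,100],[643,-534,-70,0,0,-1.319,100],[643,-534,-70,0,0,-1.319,100],[643,-534,-70,0,0,-1.319,100],[643,-534,-70,0,0,-1.319,100],[643,-534,-70,0,0,-1.319,100],[643,-534,-70,0,0,-1.319,100],[643,-534,-70,0,0,-1.319,100],[643,-534,-70,0,0,-1.319,100],[643,-534,-70,0,0,-1.319,100],[643,-534,-70,0,0,-1.319,100],[643,-534,-70,0,0,-1.319,100]]]'
python3 - <<'E'
from h import *
from workcell import optics,status
s=status.get_obs(); d=optics.get_image("wrist"); d["s"]=s; pickle.dump(d,open("w1.pkl","wb"))
cv2.imwrite("pics/w1.png",d["frame"][:,:,::-1]); print(d["fx"],d["cx"],d["cy"],d["hand_eye"].round(3))
togo((648,-59,200),0)
E
```

```text
t: 2.1
ee_pos: [644.5, 71.2, 311.1]
orientation: [-2.221, -2.22, 0.002]
ft_force: [0.7, -0.3, 0.9]
width: 88.1
grasp_force: 0.0
419.57551601383994 322.43337739405604 240.7099103700576 [[-1.00000e-03 -9.52000e-01 -3.05000e-01  8.37650e+01]
 [ 1.00000e+00 -1.00000e-03 -1.00000e-03 -5.53000e-01]
 [ 0.00000e+00 -3.05000e-01  9.52000e-01 -1.42908e+02]
 [ 0.00000e+00  0.00000e+00  0.00000e+00  1.00000e+00]]
t 2.1 [644.6  71.  311.3] w 87.5 shift [-129.9    3.7  111.4] turn [-0.001  0.    -0.001]
```

View pics/w1.png

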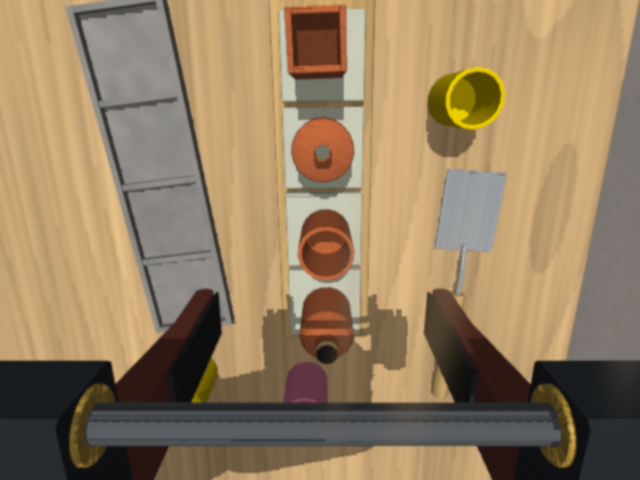

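In the wrist view, the square vase's rim centre is (316,41), the jar's knob (322,153), the beaker's rim (326,254) and the bottle's mouth (327,351). The tray corners are (68,9), (158,331) and (232,322).

```bash
cat >> h.py <<'E'
def wat(d,px,z):
    T=np.eye(4);T[:3,:3]=R.from_rotvec(d["s"]["orientation"]).as_matrix();T[:3,3]=d["s"]["ee_pos"]
    W=np.linalg.inv(T@d["hand_eye"]); e=dict(d,rvec=R.from_matrix(W[:3,:3]).as_rotvec(),tvec=W[:3,3])
    return at(e,px,z)
E
python3 - <<'E'
from h import *
np.set_printoptions(precision=1,suppress=True)
d=pickle.load(open("w1.pkl","rb"))
for n,p,z in(("sq",(316.5,41),104),("jar",(322,153),96),("beak",(326,254),94),("bot",(327,351),120)): print(n,wat(d,p,z)[0])
print(wat(d,[(68,9),(158,331),(232,322)],16))
E
```

```text
sq [639.1 202.3 104. ]
jar [643.1 117.7  96. ]
beak [646.5  27.   94. ]
bot [647.4 -57.6 120. ]
[[406.3 241.9  16. ]
 [449.2 -96.7  16. ]
 [537.2 -84.9  16. ]]
```

```bash
python3 -m inch '[[[-129,3,100,0,0,0,100],[-129,3,100,0,0,0,100],[-129,3,100,0,0,0,100],[-129,3,100,0,0,0,100],[-129,3,150,0,0,0,100],[-129,3,190,0,0,0,100],[-129,3,220,0,0,0,100],[-129,3,245,0,0,0,100],[-129,3,245,0,0,0,100],[-129,3,245,0,0,0,100],[-129,3,245,0,0,0,0],[-129,3,245,0,0,0,0],[-129,3,245,0,0,0,0],[-129,3,245,0,0,0,0],[-129,3,245,0,0,0,0],[-129,3,245,0,0,0,0],[-129,3,245,0,0,0,0]]]'
python3 -c "from h import *;togo((456.2,202.6,70),.12)"
```

```text
t: 3.85
ee_pos: [648.5, -56.9, 67.2]
orientation: [2.221, 2.221, 0.0]
ft_force: [-2.3, 1.0, 5.3]
width: 54.0
grasp_force: 30.0
t 3.9 [648.5 -56.9  67.2] w 54.0 shift [ 259.5 -192.3   -2.8] turn [ 0.    0.   -0.12]
```

```bash
python3 -m inch '[[[0,0,-30,0,0,0,0],[0,0,-70,0,0,0,0],[0,0,-110,0,0,0,0],[0,0,-135,0,0,0,0],[40,-30,-135,0,0,0,0],[80,-60,-135,0,0,-0.03,0],[120,-90,-135,0,0,-0.06,0],[160,-120,-135,0,0,-0.09,0],[200,-150,-135,0,0,-0.12,0],[240,-178,-135,0,0,-0.12,0],[259,-192,-135,0,0,-0.12,0],[259,-192,-135,0,0,-0.12,0],[259,-192,-110,0,0,-0.12,0],[259,-192,-75,0,0,-0.12,0],[259,-192,-40,0,0,-0.12,0],[259,-192,-10,0,0,-0.12,0],[259,-192,5,0,0,-0.12,0],[259,-192,10,0,0,-0.12,0],[259,-192,10,0,0,-0.12,0]]]'
python3 - <<'E'
from h import *
from workcell import optics,status
togo((456.2,202.6,49),.12); print(status.get_obs()["ft_force"])
s=status.get_obs(); d=optics.get_image("wrist"); d["s"]=s; pickle.dump(d,open("w2.pkl","wb"))
a=d["frame"][:,:,::-1];b=optics.get_image("top")["frame"][230:350,205:365,::-1]
cv2.imwrite("pics/w2.png",np.hstack([cv2.resize(a,(400,300)),cv2.resize(b,(400,300))]))
E
```

```text
t: 5.75
ee_pos: [456.6, 201.4, 56.1]
orientation: [-2.085, -2.35, 0.002]
ft_force: [-0.4, -0.1, -1.7]
width: 53.6
grasp_force: 30.0
t 5.8 [456.6 201.4  56.1] w 53.6 shift [ 1.2 -0.3  7.1] turn [-0.001  0.    -0.001]
[-0.42132461 -0.12572008 -1.66967739]
```

View pics/w2.png

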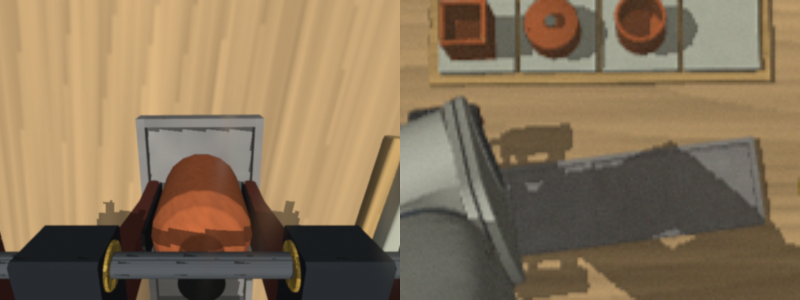

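The bottle is centred in the left-end well (left pane, about (205,220)), just above its floor. Lowering.

```bash
python3 -m inch '[[[0,0,3,0,0,0,0],[0,0,5,0,0,0,0],[0,0,6,0,0,0,0],[0,0,6,0,0,0,0]]]'; python3 -m inch '[[[0,0,1,0,0,0,0],[0,0,1,0,0,0,0]]]'
```

```text
t: 6.25
ee_pos: [456.4, 202.1, 50.8]
orientation: [2.084, 2.351, 0.0]
ft_force: [-1.3, -0.2, -2.0]
width: 53.4
grasp_force: 30.0
t: 6.45
ee_pos: [456.4, 202.1, 49.6]
orientation: [-2.084, -2.351, 0.0]
ft_force: [0.6, -0.8, -1.3]
width: 53.5
grasp_force: 30.0
```

```bash
python3 -m inch '[[[0,0,1,0,0,0,0],[0,0,1,0,0,0,0]]]'; python3 -m inch '[[[0,0,1,0,0,0,0],[0,0,1,0,0,0,0]]]'
```

```text
t: 6.65
ee_pos: [456.3, 202.1, 48.5]
orientation: [-2.084, -2.351, 0.0]
ft_force: [0.3, 0.1, -2.0]
width: 53.8
grasp_force: 30.0
t: 6.85
ee_pos: [456.4, 202.1, 47.6]
orientation: [-2.084, -2.351, 0.0]
ft_force: [-1.4, -0.2, -1.5]
width: 53.6
grasp_force: 30.0
```

```bash
python3 -m inch '[[[0,0,1,0,0,0,0],[0,0,1,0,0,0,0]]]'; python3 -m inch '[[[0,0,1,0,0,0,0],[0,0,1,0,0,0,0]]]'; python3 -m inch '[[[0,0,1,0,0,0,0],[0,0,1,0,0,0,0]]]'
```

```text
t: 7.05
ee_pos: [456.3, 202.1, 46.6]
orientation: [-2.084, -2.351, 0.0]
ft_force: [0.1, -0.1, -1.7]
width: 53.8
grasp_force: 30.0
t: 7.25
ee_pos: [456.5, 202.1, 46.2]
orientation: [2.084, 2.351, 0.0]
ft_force: [-2.0, -0.6, 5.7]
width: 53.8
grasp_force: 30.0
t: 7.45
ee_pos: [456.5, 202.1, 46.2]
orientation: [2.084, 2.351, 0.0]
ft_force: [-4.7, -1.7, 20.1]
width: 53.7
grasp_force: 30.0
```

Contact at TCP z=46.2 means the foot-to-TCP offset is 40.2, so bat tops are at z=27. Releasing and rising.

```bash
python3 -m inch '[[[0,0,-2,0,0,0,0],[0,0,-2,0,0,0,100],[0,0,-2,0,0,0,100],[0,0,-2,0,0,0,100],[0,0,-2,0,0,0,100],[0,0,-2,0,0,0,100],[0,0,-2,0,0,0,100],[0,0,-30,0,0,0,100],[0,0,-70,0,0,0,100],[0,0,-110,0,0,0,100],[0,0,-145,0,0,0,100],[0,0,-145,0,0,0,100],[0,0,-145,0,0,0,100]]]'
python3 -c "from h import *;togo((647.5,27.2,67),0)"
```

```text
t: 8.75
ee_pos: [456.7, 202.2, 190.3]
orientation: [2.084, 2.35, 0.003]
ft_force: [-0.1, -0.6, -0.1]
width: 88.1
grasp_force: 0.0
t 8.8 [456.7 202.2 190.3] w 88.1 shift [-196.7  168.3  123.5] turn [ 0.002 -0.001  0.12 ]
```

```bash
python3 -m inch '[[[-197,168,0,0,0,0.12,100],[-197,168,0,0,0,0.12,100],[-197,168,0,0,0,0.12,100],[-197,168,0,0,0,0.12,100],[-197,168,0,0,0,0.12,100],[-197,168,0,0,0,0.12,100],[-197,168,0,0,0,0.12,100],[-197,168,35,0,0,0.12,100],[-197,168,75,0,0,0.12,100],[-197,168,110,0,0,0.12,100],[-197,168,123,0,0,0.12,100],[-197,168,123,0,0,0.12,100],[-197,168,123,0,0,0.12,100],[-197,168,123,0,0,0.12,0],[-197,168,123,0,0,0.12,0],[-197,168,123,0,0,0.12,0],[-197,168,123,0,0,0.12,0],[-197,168,123,0,0,0.12,0],[-197,168,123,0,0,0.12,0]]]'
python3 -c "from h import *;togo((466.4,118.2,47),.12)"
```

```text
t: 10.65
ee_pos: [647.0, 26.6, 67.1]
orientation: [2.221, 2.221, 0.001]
ft_force: [-1.0, 0.5, 3.4]
width: 52.3
grasp_force: 30.0
t 10.7 [647.   26.6  67.1] w 52.3 shift [  91.6 -180.7   20. ] turn [ 0.001  0.    -0.12 ]
```

```bash
python3 -m inch '[[[0,0,-30,0,0,0,0],[0,0,-70,0,0,0,0],[0,0,-110,0,0,0,0],[0,0,-110,0,0,0,0],[20,-40,-110,0,0,-0.03,0],[40,-80,-110,0,0,-0.06,0],[60,-120,-110,0,0,-0.09,0],[80,-158,-110,0,0,-0.12,0],[92,-181,-110,0,0,-0.12,0],[92,-181,-110,0,0,-0.12,0],[92,-181,-80,0,0,-0.12,0],[92,-181,-45,0,0,-0.12,0],[92,-181,-10,0,0,-0.12,0],[92,-181,10,0,0,-0.12,0],[92,-181,16,0,0,-0.12,0],[92,-181,18,0,0,-0.12,0],[92,-181,18,0,0,-0.12,0]]]'
python3 -m inch '[[[0,0,1,0,0,0,0],[0,0,2,0,0,0,0],[0,0,2,0,0,0,0]]]';python3 -m inch '[[[0,0,1,0,0,0,0],[0,0,1,0,0,0,0]]]'
```

```text
t: 12.35
ee_pos: [466.4, 118.6, 49.0]
orientation: [2.084, 2.35, 0.001]
ft_force: [0.1, 0.1, -1.6]
width: 52.4
grasp_force: 30.0
t: 12.65
ee_pos: [466.2, 118.7, 47.3]
orientation: [2.084, 2.35, 0.002]
ft_force: [-0.4, 0.3, -1.5]
width: 52.6
grasp_force: 30.0
t: 12.85
ee_pos: [466.2, 118.7, 46.1]
orientation: [2.084, 2.35, 0.001]
ft_force: [-0.1, -0.4, 1.4]
width: 52.6
grasp_force: 30.0
```

Contact. Releasing and rising.

```bash
python3 -m inch '[[[0,0,0,0,0,0,100],[0,0,0,0,0,0,100],[0,0,0,0,0,0,100],[0,0,0,0,0,0,100],[0,0,0,0,0,0,100],[0,0,0,0,0,0,100],[0,0,-30,0,0,0,100],[0,0,-70,0,0,0,100],[0,0,-110,0,0,0,100],[0,0,-145,0,0,0,100],[0,0,-145,0,0,0,100],[0,0,-145,0,0,0,100]]]'
python3 -c "from h import *;togo((643.2,116.3,65),0)"
```

```text
t: 14.05
ee_pos: [466.1, 118.7, 191.3]
orientation: [2.084, 2.35, 0.002]
ft_force: [-0.2, -0.3, -0.2]
width: 87.4
grasp_force: 0.0
t 14.1 [466.1 118.7 191.3] w 87.4 shift [-23.6 175.3 126.6] turn [ 0.002 -0.     0.12 ]
```

```bash
python3 -m inch '[[[-24,175,0,0,0,0.12,100],[-24,175,0,0,0,0.12,100],[-24,175,0,0,0,0.12,100],[-24,175,0,0,0,0.12,100],[-24,175,0,0,0,0.12,100],[-24,175,0,0,0,0.12,100],[-24,175,35,0,0,0.12,100],[-24,175,75,0,0,0.12,100],[-24,175,110,0,0,0.12,100],[-24,175,126,0,0,0.12,100],[-24,175,126,0,0,0.12,100],[-24,175,126,0,0,0.12,100],[-24,175,126,0,0,0.12,0],[-24,175,126,0,0,0.12,0],[-24,175,126,0,0,0.12,0],[-24,175,126,0,0,0.12,0],[-24,175,126,0,0,0.12,0],[-24,175,126,0,0,0.12,0]]]'
python3 -c "from h import *;togo((476.6,33.8,44.5),.12)"
```

```text
t: 15.85
ee_pos: [642.9, 115.8, 65.3]
orientation: [2.221, 2.221, 0.001]
ft_force: [-1.4, 1.0, 4.7]
width: 55.1
grasp_force: 30.0
t 15.8 [642.9 115.8  65.3] w 55.1 shift [ -82.  -166.4   20.6] turn [ 0.001 -0.    -0.12 ]
```

```bash
python3 -m inch '[[[0,0,-30,0,0,0,0],[0,0,-70,0,0,0,0],[0,0,-110,0,0,0,0],[0,0,-110,0,0,0,0],[-20,-40,-110,0,0,-0.03,0],[-40,-80,-110,0,0,-0.06,0],[-60,-120,-110,0,0,-0.09,0],[-78,-156,-110,0,0,-0.12,0],[-82,-166,-110,0,0,-0.12,0],[-82,-166,-110,0,0,-0.12,0],[-82,-166,-80,0,0,-0.12,0],[-82,-166,-45,0,0,-0.12,0],[-82,-166,-10,0,0,-0.12,0],[-82,-166,10,0,0,-0.12,0],[-82,-166,16,0,0,-0.12,0],[-82,-166,18,0,0,-0.12,0],[-82,-166,18,0,0,-0.12,0]]]'
python3 -m inch '[[[0,0,1,0,0,0,0],[0,0,2,0,0,0,0],[0,0,2,0,0,0,0]]]';python3 -m inch '[[[0,0,1,0,0,0,0],[0,0,1,0,0,0,0]]]'
```

```text
t: 17.55
ee_pos: [477.5, 34.0, 47.0]
orientation: [2.084, 2.35, 0.001]
ft_force: [-0.6, -0.4, -1.6]
width: 55.2
grasp_force: 30.0
t: 17.85
ee_pos: [476.8, 33.7, 45.3]
orientation: [2.084, 2.35, 0.001]
ft_force: [-1.0, 0.0, -0.9]
width: 55.3
grasp_force: 30.0
t: 18.05
ee_pos: [476.8, 33.7, 44.3]
orientation: [2.084, 2.35, 0.001]
ft_force: [-1.9, -0.1, 4.9]
width: 55.1
grasp_force: 30.0
```

```bash
python3 -m inch '[[[0,0,0,0,0,0,100],[0,0,0,0,0,0,100],[0,0,0,0,0,0,100],[0,0,0,0,0,0,100],[0,0,0,0,0,0,100],[0,0,0,0,0,0,100],[0,0,-30,0,0,0,100],[0,0,-70,0,0,0,100],[0,0,-110,0,0,0,100],[0,0,-145,0,0,0,100],[0,0,-145,0,0,0,100],[0,0,-145,0,0,0,100]]]'
python3 -c "from h import *;togo((639.3,202.3,67),0)"
```

```text
t: 19.25
ee_pos: [476.7, 33.8, 189.2]
orientation: [2.083, 2.35, 0.002]
ft_force: [-0.8, 0.1, 0.1]
width: 87.7
grasp_force: 0.0
t 19.2 [476.7  33.8 189.2] w 87.7 shift [147.9 181.4 122.6] turn [0.002 0.    0.12 ]
```

```bash
python3 -m inch '[[[148,181,0,0,0,0.12,100],[148,181,0,0,0,0.12,100],[148,181,0,0,0,0.12,100],[148,181,0,0,0,0.12,100],[148,181,0,0,0,0.12,100],[148,181,0,0,0,0.12,100],[148,181,0,0,0,0.12,100],[148,181,35,0,0,0.12,100],[148,181,75,0,0,0.12,100],[148,181,110,0,0,0.12,100],[148,181,122,0,0,0.12,100],[148,181,122,0,0,0.12,100],[148,181,122,0,0,0.12,100],[148,181,122,0,0,0.12,0],[148,181,122,0,0,0.12,0],[148,181,122,0,0,0.12,0],[148,181,122,0,0,0.12,0],[148,181,122,0,0,0.12,0],[148,181,122,0,0,0.12,0],[148,181,122,0,0,0.12,0]]]'
python3 -c "from h import *;togo((486.8,-50.6,46.5),.12)"
```

```text
t: 21.25
ee_pos: [638.6, 202.4, 66.9]
orientation: [2.221, 2.221, 0.001]
ft_force: [0.5, -0.6, 2.4]
width: 46.3
grasp_force: 29.7
t 21.2 [638.6 202.4  66.9] w 46.3 shift [-253.  -151.8   20.3] turn [ 0.   -0.   -0.12]
```

```bash
python3 -m inch '[[[0,0,-30,0,0,0,0],[0,0,-70,0,0,0,0],[0,0,-120,0,0,0,0],[0,0,-120,0,0,0,0],[-40,-24,-120,0,0,0,0],[-80,-48,-120,0,0,-0.03,0],[-120,-72,-120,0,0,-0.06,0],[-160,-96,-120,0,0,-0.09,0],[-200,-120,-120,0,0,-0.12,0],[-238,-143,-120,0,0,-0.12,0],[-253,-152,-120,0,0,-0.12,0],[-253,-152,-120,0,0,-0.12,0],[-253,-152,-80,0,0,-0.12,0],[-253,-152,-45,0,0,-0.12,0],[-253,-152,-10,0,0,-0.12,0],[-253,-152,10,0,0,-0.12,0],[-253,-152,16,0,0,-0.12,0],[-253,-152,18,0,0,-0.12,0],[-253,-152,18,0,0,-0.12,0]]]'
python3 -m inch '[[[0,0,1,0,0,0,0],[0,0,2,0,0,0,0],[0,0,2,0,0,0,0]]]';python3 -m inch '[[[0,0,1,0,0,0,0],[0,0,1,0,0,0,0]]]'
```

```text
t: 23.15
ee_pos: [487.0, -50.3, 49.0]
orientation: [2.083, 2.351, 0.001]
ft_force: [-0.3, -0.3, -1.0]
width: 45.8
grasp_force: 29.7
t: 23.45
ee_pos: [486.8, -50.7, 47.3]
orientation: [2.084, 2.35, 0.001]
ft_force: [0.2, 0.7, -1.9]
width: 46.1
grasp_force: 29.7
t: 23.65
ee_pos: [486.5, -50.7, 45.9]
orientation: [2.084, 2.35, 0.0]
ft_force: [0.2, -1.2, -1.0]
width: 46.1
grasp_force: 29.7
```

Force is ambiguous here, so I'll lower one more millimetre, then release, rise and back off to the right.

```bash
python3 -m inch '[[[0,0,1,0,0,0,0],[0,0,1,0,0,0,0]]]'; python3 -m inch '[[[0,0,0,0,0,0,100],[0,0,0,0,0,0,100],[0,0,0,0,0,0,100],[0,0,0,0,0,0,100],[0,0,0,0,0,0,100],[0,0,0,0,0,0,100],[0,0,-30,0,0,0,100],[0,0,-70,0,0,0,100],[0,0,-110,0,0,0,100],[0,0,-150,0,0,0,100],[-50,0,-190,0,0,0,100],[-100,0,-190,0,0,0,100],[-150,0,-190,0,0,0,100],[-200,0,-190,0,0,0,100],[-250,0,-190,0,0,0,100],[-300,0,-190,0,0,0,100],[-300,0,-190,0,0,0,100],[-300,0,-190,0,0,0,100],[-300,0,-190,0,0,0,100]]]'
python3 - <<'E'
from h import *
from workcell import optics
a,b=[optics.get_image(n)["frame"][:,:,::-1] for n in("top","side")]
f=[cv2.resize(x,(400,500),interpolation=cv2.INTER_CUBIC) for x in(a[200:380,210:354],b[190:370,280:424])]
cv2.imwrite("pics/end.png",np.hstack(f))
E
```

```text
t: 23.85
ee_pos: [486.5, -50.7, 45.8]
orientation: [2.084, 2.35, 0.0]
ft_force: [-3.2, -0.2, 14.7]
width: 45.8
grasp_force: 29.7
t: 25.75
ee_pos: [521.8, -347.3, 234.1]
orientation: [-2.083, -2.349, -0.0]
ft_force: [-0.3, 0.8, -0.4]
width: 87.9
grasp_force: 0.0
```

View pics/end.png

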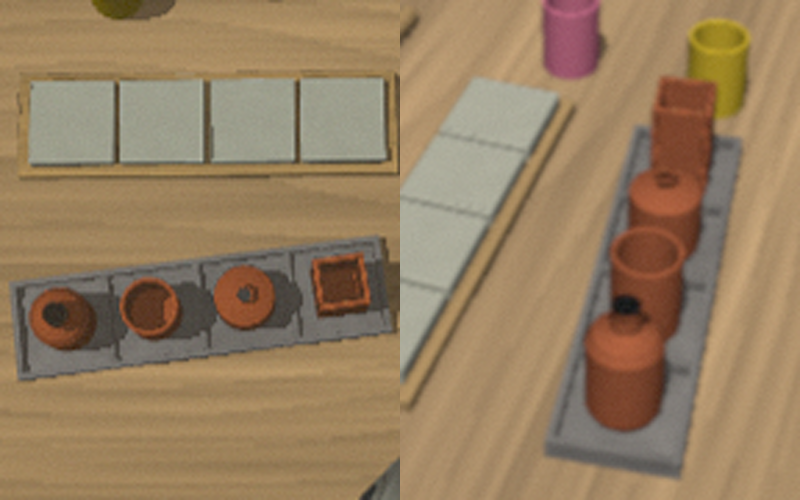

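All four pots stand upright in the mirrored wells. In the left pane they are the bottle (62,318), beaker (150,307), jar (245,296) and square vase (340,283). The arm is clear of everything.

```bash
python3 -c "from workcell import ctrl;print(ctrl.close_job())"
```

```text
the job is handed in; nothing more can be done
None
```

All four pots stand upright in their mirrored wells (from the left: bottle vase, beaker, lidded jar, square vase), and I handed the job in at about 26 s of the 102 s allowed; the hand-in returned no verdict.

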